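Level the bench shelf with a spirit level

ROBOT

A 6-joint arm with a two-finger parallel gripper is mounted at the origin on the work surface. World frame = base frame: x ahead of the robot, y to its left, z up, the work surface at z = 0. Lengths are in m, angles in degrees, forces in N, time in s.
With the tool pointing down it reaches from about 0.25 to 0.725 m from the base axis. Payload 9.7 kg.
Tool frame: the origin (TCP) lies between the finger pads; the fingertips stand 19 mm ahead of it and the grasp point (between the pads) is the TCP; z points along the fingers, y is the line along which they close (so a half turn about z gives the same grasp; the last joint's range is limited). The gripper opens to 85 mm and grips with 20 to 120 N. Pads are 22 mm wide; open, the fingers measure 114 mm over their backs; the gripper's body (76 mm by 85 mm) begins 54 mm behind the grasp point. The pads swing forward as they close: fully open they stand 13 mm farther back than shut.
Start: joints at [-63.656, 4.979, 10.078, 95.1, 0, 90], TCP at [0.244, -0.493, 0.25] pointing down, gripper open.
Joint ranges: [-179.16, 179.16], [-48.56, 103.87], [-65.8, 70.77], [-126.05, 130.52], [-82.76, 87.17], [-180, 180]. Speed limits (degrees/s): [127.2, 127.2, 147.25, 180, 180, 180].

INTERFACE

Orientations are given as [roll, pitch, yaw] about the fixed x, y, z axes, in that order (R = Rz(yaw) Ry(pitch) Rx(roll)).
In Python, from workcell import telemetry, camera, calibration, workorder gives the robot as it stands.
- The arm moves only by the tool play_rows, never from a script. Its argument "increments" is a list of rows, each a list of 3 entries, a list of its own where there are three numbers: the shift along the tool's x, y, z in mm, then the turn, a rotation vector about the tool's x, y, z in degrees, then the closure, from 0 (fully open) to 1 (shut). In form: [[[x, y, z], [ax, ay, az], jaw], ...]. A call has 1 to 20 rows; each row is the pose to reach, as a shift and turn from the pose commanded when the call began, along the tool's axes at that moment; what a row does not reach only later rows make up. A row lasts 1/10 s, in which the tool goes at most 50 mm and 8.59 degrees, less where a joint would pass 70% of its speed; a pose out of reach is approached as far as the arm can. A call with a gripper value outside its range is refused whole. The fingers move at their own pace and stop on an object; "grip_force" is the grip in N (left out, the last holds). Time passes only in rows, so rows that repeat a pose let the fingers close. It gives the time, the measured TCP pose, the force, the opening and the grip force at its end, in the units of the state.
- telemetry.get_obs(): the state, without advancing time (a new reading comes with each control period).
- camera(name): name is "scene" or "side" or "wrist"; returns (picture, depth): 400x640x3 uint8, red, green, blue; 400x640 float32, m along the optical axis (not along the pixel's ray), 0 where there is no reading.
- calibration(name): a dict with "vertical_fov" (degrees; the focal length in pixels is half the picture's height over the tangent of half this angle, whatever the lens; pixels are square), "cx", "cy" (the principal point, pixels), "rvec" (rotation vector, rad) and "tvec" (3), from world to camera coordinates, as OpenCV has them; the wrist camera has in their place "hand_eye" (4x4, takes a point from camera to tool coordinates, whose origin is the TCP and whose axes are the flange's). Camera axes: x right, y down, z forward; pixel columns grow to the right and rows downward; lengths in m; the calibration is good to about 2 mm. The wrist camera is an equidistant fisheye: a pixel r from the principal point sees the ray r / f radians off the axis. A picture is of the moment at which its call begins: read the wrist's pose just before it. calibration takes no time and is no camera call.
- workorder.job_done(): hands the job in; it is judged then, once.
The state is a dict: "time": time; "q": joint angles; "qd": joint speeds; "joint_efforts": joint torques, N m; "ee_pos": TCP position; "tcp_rot": TCP orientation; "wrist_force": force on the tool from outside, world axes, zero at the start; "torque": the same for the moment, N m; "opening": finger opening in m; "grasp_force": force on a finger pad.
Only numpy, scipy, OpenCV 4.12 (cv2) and the standard library are available. Lean on these libraries where they do the work, as an engineer would, in place of code of your own. Each camera call takes 0.05 s, during which the arm holds its last target. There are 200 camera calls.

TASK

Lift the lid of the tool case right back until it rests on its stop, take out the spirit level, lay it lengthwise in the middle part of the small bench shelf and press it firmly down once to bed it. With the level lying there, turn the winged handle of the shelf's levelling foot until the bubble sits centred between the two lines. Then press firmly down on the level and finish like that: the program ends while still pressing, with the bubble centred, the lid open and the other kitchen things left where they were.

Things in the scene. Friction and masses are not known exactly. Their poses are not given: they have to be found in the camera images.
- lid (a joint): the tool case's lid angle, rad: 0 shut, 1.75 on its stop (leaning back past upright). Loose hinge along the case's far edge: the lid falls shut when let go below about 1.4 and falls open onto its stop beyond about 1.65; about 0.2 kg
- lid_handle (a point): middle of the lid handle: a round bar 20 mm thick, 24 mm long, parallel to the hinge (point y), on a 12 mm stem, its axis 32 mm above the lid's upper face and 25 mm in from the lid's front edge. Pinched by its two ends (closing along point y) it can pivot in the fingers while the tool stays pointing down. Site z is square to the lid (up when shut)
- lid_hinge (a point): mid-width point on the lid's hinge line, on the far top edge of the case, 55 mm above the bench. The lid turns about this point's y axis; the handle lies at (-0.175, 0, 0.038) m in this point's frame, which turns with the lid
- case: fixed grey tool case, 200 (x) x 160 (y) x 55 mm high, walls and floor 5 mm, open top under the lid. Origin: centre of its underside on the bench; x towards the hinge, z up. It may stand left or right of the robot's middle
- level: spirit level, at first in the case along the case's x: aluminium bar 160 (x) x 24 (y) x 30 mm high, about 0.2 kg. Origin: centre of its underside, z up. Green glass vial in the middle of the top (with black end blocks x -33 to +33 mm, top 41 mm above the underside); beyond that the flat top, 30 mm up, is bare to both ends. Either end may face either way on the shelf
- bubble (a joint): the white bubble's place in the curved vial as an angle, rad: the slope of the level along its x axis, positive when the bubble stands towards the level's +x end (the higher end). 0.01 rad moves the bubble 3 mm; 0 is midway between the two black lines, +-0.0117 (3.5 mm) touches a line, +-0.053 are the ends of its travel. It takes under 1 s to settle
- shelf_top (a point): middle of the top face of the bench shelf: a white board 275 (point y) x 130 mm (point x), point z square to it, about 85 mm above the bench. It is hinged near its +y end (122 mm from this point) and carried at the -y end by the levelling foot. At the start the foot end is too low, by about 0.02 to 0.06 rad. It does not spring under a hand
- shelf: the same white board; origin on its hinge line (122.5 mm to +y of shelf_top, 8 mm under the top face), axes as shelf_top
- foot (a joint): angle of the levelling foot's wing handle, rad, 0 to 3.4, growing clockwise seen from above. Each rad clockwise raises the foot end by 0.03 rad of tilt (bubble 9 mm). The level setting differs from start to start and is not known beforehand: 0.6 to 2 rad clockwise from the start. Stiff (0.15 N m): it stays where it is left
- foot_grip (a point): on the turning axis of the wing handle, at the height to grip, 126 mm above the bench, beyond the shelf's -y end. The wing is a dark steel upright bar 60 mm long (point x), 12 mm thick (point y), 30 mm high, its top 12 mm above this point; free all round, at constant height as it turns

How it is judged (in metres and radians):
On the way, in this order (a step that is already met when the one before it is completed fails the run):
1. the case's lid rests open on its stop (value of joint lid above 1.7 rad), for 0.2 s.
2. the spirit level lies lengthwise on the shelf and is pressed down on it (value of joint lid above 1.65 rad and x of level in the frame of shelf_top between -0.05 and 0.05 m and y of level in the frame of shelf_top between -0.065 and 0.065 m and z of level in the frame of shelf_top below 0.005 m and angle between the z axis of level and the z axis of shelf_top, either way round below 0.05 rad and angle between the x axis of level and the y axis of shelf_top, either way round below 0.25 rad and contact force between level and shelf above 6 N), for 0.2 s.
3. with the level lying on the shelf, the foot is turned until the bubble is between the lines (value of joint lid above 1.65 rad and x of level in the frame of shelf_top between -0.05 and 0.05 m and y of level in the frame of shelf_top between -0.065 and 0.065 m and z of level in the frame of shelf_top below 0.005 m and angle between the z axis of level and the z axis of shelf_top, either way round below 0.05 rad and angle between the x axis of level and the y axis of shelf_top, either way round below 0.25 rad and value of joint bubble between -0.0117 and 0.0117 rad and angle between shelf_top's own z axis and vertical below 0.015 rad), for 0.4 s.
At the end, for the whole second after the job is handed in: Lid over 1.65 rad. Level flat and lengthwise on the shelf (within 0.25 rad; middle within 65 mm along and 50 mm across), bubble within 3.5 mm (0.0117 rad) of centre, shelf within 0.015 rad of level. The fingers still press: the level bears on the shelf with over 6 N (its weight is about 2 N) (all of step 3 and contact force between level and shelf above 6 N and contact force between the fingers and level above 3 N and linear speed of level below 0.02 m/s); the arm keeps its last pose, push and grip.
It fails at once if another kitchen thing is moved more than 30 mm or tipped over (distance of any of mug, jar, soap, tin, bowl, spoon, cup from where it was at the start of the episode above 0.03 m or angle between any of mug, jar, soap, tin, bowl, cup's own z axis and vertical above 0.5 rad).
It also fails if it takes over 72 s, if anything falls off the work surface, if the arm or the gripper's body presses on something with over 40 N, if the wrist force passes 120 N, or if a joint passes its speed limit or range.

## Working session

There is one attempt and no reset: what is moved stays moved. The work goes in short steps, Python scripts to look and compute and a tool call to move; the robot and the scene stay as the last step left them, time stands still between calls to the robot, and variables do not carry over. Pictures are saved under pics/ and viewed, at most 10 in all, crops included, and the job is handed in when it is done.

Besides the shell and the picture viewer there is one more tool, called after "Call:" in YAML: its name, and indented under it one key for each argument. play_rows: Moves the arm, as the interface text tells. Its arguments: {"type":"object","properties":{"increments":{"type":"array"},"grip_force":{"type":"number"}},"required":["increments"]}

```bash
mkdir -p pics; ls; cat > h.py <<'E'
import numpy as np, cv2
from workcell import telemetry, camera, calibration, workorder
from scipy.spatial.transform import Rotation as R
def cam(n):
    o=telemetry.get_obs(); c=calibration(n); p,d=camera(n); return p,d,c,o
def pts(n,d,c,o,uv):
    f=200/np.tan(np.radians(c['vertical_fov'])/2); out=[]
    for u,v in uv:
        x,y=(u-c['cx'])/f,(v-c['cy'])/f
        z=d[int(round(v)),int(round(u))]
        if n=='wrist':
            r=np.hypot(x,y); s=np.tan(r)/max(r,1e-9); P=np.array([x*s*z,y*s*z,z,1])
            P=(np.array(c['hand_eye'])@P)[:3]
            out.append(R.from_euler('xyz',o['tcp_rot'],degrees=True).apply(P)+o['ee_pos'])
        else:
            M=cv2.Rodrigues(np.array(c['rvec'],float))[0]
            out.append(M.T@(np.array([x*z,y*z,z])-np.array(c['tvec']).ravel()))
    return np.array(out)
def save(name,p): cv2.imwrite('pics/'+name,p[:,:,::-1])
E
python3 - <<'E'
from h import *
print(telemetry.get_obs())
for n in('scene','side'):
    p,d,c,o=cam(n); save(n+'.png',p); np.savez('/tmp/'+n,p=p,d=d); M=cv2.Rodrigues(np.array(c['rvec'],float))[0]; print(n,-M.T@np.array(c['tvec']).ravel(),c['vertical_fov'])
E
```

```text
pics
{'time': 0.0, 'q': array([-6.36577187e+01,  5.01031063e+00,  1.00331369e+01,  9.51001389e+01,
       -3.93824221e-04,  8.99982180e+01]), 'qd': array([ 0.06432736, -0.04291607,  0.09622047,  0.04017655,  0.07301387,
        0.04251589]), 'joint_efforts': array([-3.05121837e-03, -5.20387888e+01,  4.64806867e+01,  1.61532999e-02,
       -3.28179954e-05, -7.75123699e-07]), 'ee_pos': array([ 0.24395497, -0.49269383,  0.24957884]), 'tcp_rot': array([-1.79922687e+02,  3.91419347e-04,  2.63440638e+01]), 'wrist_force': array([-0.30104823,  0.47053359,  1.24612026]), 'torque': array([-0.00204019, -0.01815732, -0.04304578]), 'grasp_force': 0.0, 'opening': 0.08540206431476051}
scene [ 1.261249   -0.74491117  0.70116023] 51.87690017078251
side [-0.21742825  0.85431615  0.69512073] 47.367992519826785
```

```bash
python3 -c "
import cv2,numpy as np
a=cv2.imread('pics/scene.png');b=cv2.imread('pics/side.png')
cv2.imwrite('pics/both.png',cv2.resize(np.vstack([a,b]),(480,600)))"
```

```text
(no output)
```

View pics/scene.png

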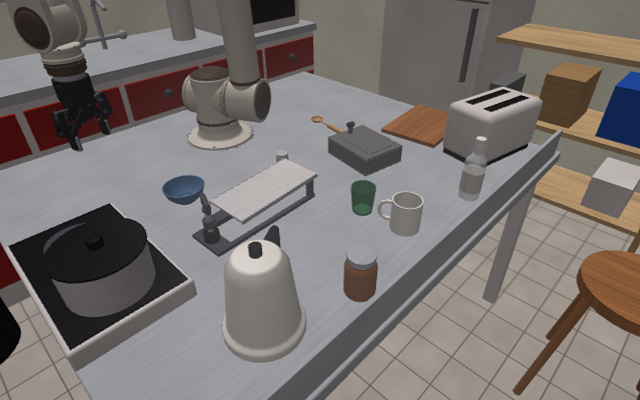

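View pics/side.png

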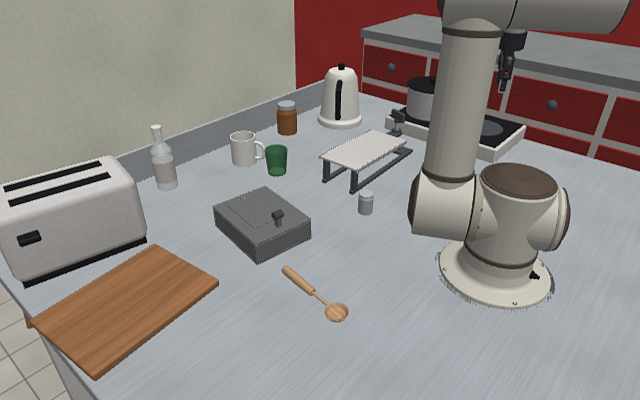

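The scene view shows the shut case at (365,148) with its handle at (351,127). The shelf is at (265,190) and its wing foot at (207,215). In the side view the case is at (262,222), the handle at (278,215), the shelf at (365,150) and the foot at (397,122). A tin stands at (366,203), near both.

```bash
python3 - <<'E'
from h import *
def cloud(n):
    z=np.load('/tmp/%s.npz'%n); d=z['d'];v,u=np.nonzero(d>0); c=calibration(n)
    f=200/np.tan(np.radians(c['vertical_fov'])/2);zz=d[v,u]
    P=np.c_[(u-c['cx'])/f*zz,(v-c['cy'])/f*zz,zz]-np.array(c['tvec']).ravel()
    return P@cv2.Rodrigues(np.array(c['rvec'],float))[0],np.c_[u,v]
S={'scene':dict(case=(325,125,405,175),shelf=(210,160,320,220),foot=(195,185,217,243)),'side':dict(case=(210,185,314,262),shelf=(316,128,410,172),foot=(386,105,408,140))}
for n in S:
    P,uv=cloud(n)
    for k,(a,b,c_,d_) in S[n].items():
        m=(uv[:,0]>=a)&(uv[:,0]<=c_)&(uv[:,1]>=b)&(uv[:,1]<=d_); Q=P[m]
        if k=='case': rng=[(0.045,0.066),(0.075,0.12)]
        elif k=='shelf': rng=[(0.07,0.1)]
        else: rng=[(0.108,0.15)]
        for lo,hi in rng:
            T=Q[(Q[:,2]>lo)&(Q[:,2]<hi)]
            if len(T)<5: print(n,k,len(T));continue
            r=cv2.minAreaRect(T[:,:2].astype(np.float32)*1000)
            print(n,k,lo,len(T),'mean',T.mean(0).round(3),'zmed',np.median(T[:,2]).round(4),'rect',np.round(r[0],1),np.round(r[1],1),round(r[2],1))
            print(cv2.boxPoints(r).round(0).tolist())
            if k=='shelf': 
                A=np.c_[T[:,:2],np.ones(len(T))]; print('plane',np.linalg.lstsq(A,T[:,2],rcond=None)[0].round(4))
# small objects heights near
for n,pp in (('scene',dict(tin=(282,157),cup=(363,187),bowl=(184,185),kettle=(255,250),spoon=(318,120),mug=(406,205))),('side',dict(tin=(366,196),cup=(276,150)))):
    z=np.load('/tmp/%s.npz'%n); 
    print(n,dict(zip(pp,pts(n,z['d'],calibration(n),None,pp.values()).round(3).tolist())))
E
```

```text
scene case 0.045 1476 mean [0.513 0.23  0.061] zmed 0.063 rect [498.3 246. ] [167.7 205.1] 80.4
[[383.0, 180.0], [585.0, 146.0], [613.0, 311.0], [411.0, 346.0]]
scene case 0.075 35 mean [0.427 0.254 0.088] zmed 0.0891 rect [424.2 257.3] [22.6 18.9] 89.3
[[415.0, 246.0], [434.0, 246.0], [434.0, 269.0], [415.0, 269.0]]
scene shelf 0.07 3247 mean [ 0.502 -0.196  0.081] zmed 0.0808 rect [ 495.8 -203.8] [140.9 325. ] 2.2
[[419.0, -44.0], [432.0, -369.0], [572.0, -364.0], [560.0, -39.0]]
plane [-0.0142  0.0432  0.0964]
scene foot 0.108 158 mean [ 0.51  -0.372  0.13 ] zmed 0.1347 rect [ 504.3 -368.2] [20.4 58.7] 81.1
[[474.0, -374.0], [532.0, -383.0], [535.0, -363.0], [477.0, -354.0]]
side case 0.045 3249 mean [0.484 0.259 0.061] zmed 0.0627 rect [496.6 246.8] [161.7 203.9] 80.5
[[383.0, 184.0], [584.0, 150.0], [611.0, 310.0], [409.0, 343.0]]
side case 0.075 125 mean [0.42  0.262 0.095] zmed 0.0969 rect [421.  260.3] [27.3 17.7] 64.5
[[407.0, 252.0], [423.0, 244.0], [435.0, 269.0], [419.0, 276.0]]
side shelf 0.07 2005 mean [ 0.487 -0.169  0.082] zmed 0.082 rect [ 493.7 -208.1] [141.4 341.3] 1.7
[[418.0, -40.0], [428.0, -381.0], [569.0, -377.0], [559.0, -36.0]]
plane [0.0114 0.0374 0.0824]
side foot 0.108 144 mean [ 0.498 -0.362  0.126] zmed 0.1266 rect [ 501.9 -364.7] [23.3 63. ] 79.0
[[469.0, -370.0], [531.0, -382.0], [535.0, -359.0], [473.0, -347.0]]
scene {'tin': [0.368, -0.007, 0.053], 'cup': [0.671, 0.03, 0.058], 'bowl': [0.242, -0.291, 0.024], 'kettle': [0.808, -0.445, 0.219], 'spoon': [0.176, 0.353, 0.003], 'mug': [0.801, 0.054, 0.048]}
side {'tin': [0.345, 0.015, 0.061], 'cup': [0.711, -0.018, 0.06]}
```

```bash
cat >> h.py <<'E'
def to(x,y,z,yaw,roll=180,pitch=0):
    o=telemetry.get_obs(); A=R.from_euler('xyz',o['tcp_rot'],degrees=True); B=R.from_euler('xyz',[roll,pitch,yaw],degrees=True)
    print('t',round(o['time'],2),'shift',(A.inv().apply(np.array([x,y,z])-o['ee_pos'])*1000).round(1),'rot',np.degrees((A.inv()*B).as_rotvec()).round(1))
E
python3 -c "
from h import *
to(.4235,.259,.17,-9.5)"
```

```text
t 0.1 shift [ 494.5 -593.9   80.3] rot [-0.1  0.  35.8]
```

Call:
play_rows:
  increments:
    - [[494, -594, 80], [0, 0, 36], 0.3]
    - [[494, -594, 80], [0, 0, 36], 0.3]
    - [[494, -594, 80], [0, 0, 36], 0.3]
    - [[494, -594, 80], [0, 0, 36], 0.3]
    - [[494, -594, 80], [0, 0, 36], 0.3]
    - [[494, -594, 80], [0, 0, 36], 0.3]
    - [[494, -594, 80], [0, 0, 36], 0.3]
    - [[494, -594, 80], [0, 0, 36], 0.3]
    - [[494, -594, 80], [0, 0, 36], 0.3]
    - [[494, -594, 80], [0, 0, 36], 0.3]
    - [[494, -594, 80], [0, 0, 36], 0.3]
    - [[494, -594, 80], [0, 0, 36], 0.3]
    - [[494, -594, 80], [0, 0, 36], 0.3]
    - [[494, -594, 80], [0, 0, 36], 0.3]
    - [[494, -594, 80], [0, 0, 36], 0.3]
    - [[494, -594, 80], [0, 0, 36], 0.3]
    - [[494, -594, 80], [0, 0, 36], 0.3]
    - [[494, -594, 80], [0, 0, 36], 0.3]
    - [[494, -594, 80], [0, 0, 36], 0.3]
    - [[494, -594, 80], [0, 0, 36], 0.3]
  grip_force: 60

```text
time: 2.1
ee_pos: [0.3832, -0.0348, 0.175]
tcp_rot: [-177.9, 0.0, -6.6]
wrist_force: [0.2, 0.5, 0.2]
opening: 0.0598
grasp_force: 0.0
```

```bash
python3 -c "
from h import *
to(.4235,.259,.093,-9.5)
p,d,c,o=cam('wrist');save('w1.png',p);np.savez('/tmp/w1',d=d);print(o['opening'],o['ee_pos'],c)"
```

```text
t 2.1 shift [   6.3 -293.3   92.9] rot [-2.1  0.1  2.9]
0.059832567609103486 [ 0.38320177 -0.03483754  0.17499761] {'vertical_fov': 65.70646984690485, 'cx': 322.0812389398815, 'cy': 193.18329005493322, 'hand_eye': array([[-4.19046727e-05, -9.56313678e-01, -2.92342519e-01,
         7.38267870e-02],
       [ 9.99999955e-01,  4.69528608e-05, -2.96933659e-04,
        -5.79824840e-04],
       [ 2.97688037e-04, -2.92342518e-01,  9.56313632e-01,
        -1.24225782e-01],
       [ 0.00000000e+00,  0.00000000e+00,  0.00000000e+00,
         1.00000000e+00]])}
```

View pics/w1.png

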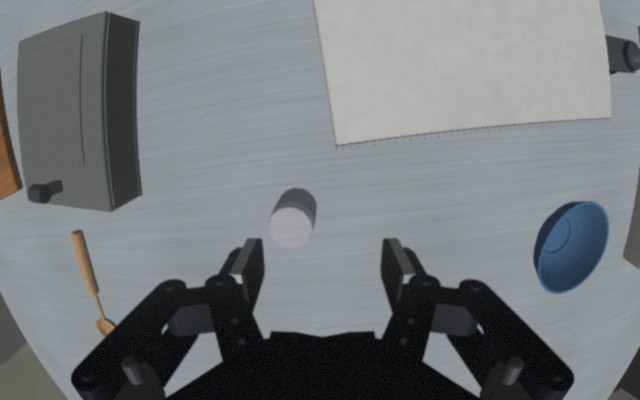

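The wrist view was taken en route. The case is upper left with the handle at (40,192), the tin is below the gripper at (292,225), the shelf is upper right and the wing is at (625,55).

Call:
play_rows:
  increments:
    - [[6, -293, 23], [-2, 0, 3], 0.3]
    - [[6, -293, 23], [-2, 0, 3], 0.3]
    - [[6, -293, 23], [-2, 0, 3], 0.3]
    - [[6, -293, 23], [-2, 0, 3], 0.3]
    - [[6, -293, 23], [-2, 0, 3], 0.3]
    - [[6, -293, 23], [-2, 0, 3], 0.3]
    - [[6, -293, 23], [-2, 0, 3], 0.3]
    - [[6, -293, 23], [-2, 0, 3], 0.3]
    - [[6, -293, 23], [-2, 0, 3], 0.3]
    - [[6, -293, 23], [-2, 0, 3], 0.3]
    - [[6, -293, 23], [-2, 0, 3], 0.3]
    - [[6, -293, 23], [-2, 0, 3], 0.3]

```text
time: 3.35
ee_pos: [0.3888, -0.0342, 0.1641]
tcp_rot: [-177.8, 0.2, -6.5]
wrist_force: [-0.6, -0.2, 0.0]
opening: 0.0595
grasp_force: 0.0
```

```bash
python3 - <<'E'
from h import *
to(.4235,.259,.093,-9.5)
p,d,c,o=cam('wrist')
f=200/np.tan(np.radians(c['vertical_fov'])/2)
v,u=np.mgrid[0:400:2,0:640:2];v=v.ravel();u=u.ravel();k=d[v,u]>0;P=pts('wrist',d,c,o,np.c_[u,v][k])
m=(P[:,2]>.08)&(P[:,2]<.115)&(abs(P[:,0]-.4235)<.025)&(abs(P[:,1]-.259)<.03)
T=P[m];print(len(T),T.mean(0),T.min(0),T.max(0));print(cv2.minAreaRect(T[:,:2].astype(np.float32)*1000) if len(T)>4 else '')
E
```

```text
t 3.35 shift [   1.5 -292.2   82.6] rot [-2.2  0.2  3. ]
108 [0.4257322  0.25231263 0.09742102] [0.41512949 0.24531538 0.08004736] [0.43567876 0.26931003 0.10475426]
((426.1548767089844, 257.5220642089844), (25.466651916503906, 17.661026000976562), 77.85919952392578)
```

```bash
python3 -c "
from h import *
o=telemetry.get_obs()
for k in o: print(k,np.round(o[k],2))"
```

```text
time 3.4
q [ -6.55 -17.81 -20.22  87.75   2.23 179.94]
qd [ 0.05 -0.01  0.    0.09 -0.05  0.06]
joint_efforts [ -0.   -27.73  47.15   0.06   0.13  -0.  ]
ee_pos [ 0.39 -0.03  0.16]
tcp_rot [-1.7777e+02  1.7000e-01 -6.4900e+00]
wrist_force [ 0.1  -0.95 -0.4 ]
torque [ 0.01  0.   -0.04]
grasp_force 0.0
opening 0.06
```

Joint 6 has hit its 180° limit, so the half-turned grasp at yaw 170.5 is the right one.

Call:
play_rows:
  increments:
    - [[1, -50, 5], [-2, 0, -8], 0.3]
    - [[1, -80, 8], [-2, 0, -16], 0.3]
    - [[1, -120, 10], [-2, 0, -24], 0.3]
    - [[1, -150, 12], [-2, 0, -32], 0.3]
    - [[1, -190, 14], [-2, 0, -40], 0.3]
    - [[1, -220, 16], [-2, 0, -48], 0.3]
    - [[1, -250, 18], [-2, 0, -56], 0.3]
    - [[1, -280, 20], [-2, 0, -64], 0.3]
    - [[1, -292, 22], [-2, 0, -72], 0.3]
    - [[1, -292, 22], [-2, 0, -80], 0.3]
    - [[1, -292, 22], [-2, 0, -88], 0.3]
    - [[1, -292, 22], [-2, 0, -88], 0.3]

```text
time: 4.6
ee_pos: [0.4227, 0.2566, 0.1534]
tcp_rot: [179.0, -1.0, 81.6]
wrist_force: [0.3, -0.1, -0.5]
opening: 0.0596
grasp_force: 0.0
```

```bash
python3 - <<'E'
from h import *
to(.4245,.258,.14,170.5)
E
```

```text
t 4.6 shift [ 1.4  1.3 13.5] rot [  1.6   0.1 -88.9]
```

Call:
play_rows:
  increments:
    - [[1, 1, 10], [0, 0, -8], 0.3]
    - [[1, 1, 10], [0, 0, -16], 0.3]
    - [[1, 1, 10], [0, 0, -24], 0.3]
    - [[1, 1, 10], [0, 0, -32], 0.3]
    - [[1, 1, 10], [0, 0, -40], 0.3]
    - [[1, 1, 10], [1, 0, -48], 0.3]
    - [[1, 1, 10], [1, 0, -56], 0.3]
    - [[1, 1, 10], [1, 0, -64], 0.3]
    - [[1, 1, 10], [1, 0, -72], 0.3]
    - [[1, 1, 10], [2, 0, -80], 0.3]
    - [[1, 1, 10], [2, 0, -89], 0.3]
    - [[1, 1, 10], [2, 0, -89], 0.3]
    - [[1, 1, 10], [2, 0, -89], 0.3]

```text
time: 5.9
ee_pos: [0.4242, 0.2574, 0.1436]
tcp_rot: [-179.7, -0.2, 170.1]
wrist_force: [0.0, -0.5, -0.0]
opening: 0.0598
grasp_force: 0.0
```

```bash
python3 - <<'E'
from h import *
to(.4245,.258,.093,170.5)
print(telemetry.get_obs()['q'].round(1))
E
```

```text
t 5.9 shift [-0.4  0.9 50.5] rot [-0.3 -0.2 -0.4]
[31.3 -2.8 -9.6 83.5 -0.1 41.2]
```

Descend and pinch the handle by its ends.

Call:
play_rows:
  increments:
    - [[0, 1, 20], [0, 0, 0], 0.3]
    - [[0, 1, 40], [0, 0, 0], 0.3]
    - [[0, 1, 50], [0, 0, 0], 0.3]
    - [[0, 1, 50], [0, 0, 0], 0.3]
    - [[0, 1, 50], [0, 0, 0], 1]
    - [[0, 1, 50], [0, 0, 0], 1]
    - [[0, 1, 50], [0, 0, 0], 1]
    - [[0, 1, 50], [0, 0, 0], 1]
    - [[0, 1, 50], [0, 0, 0], 1]
    - [[0, 1, 50], [0, 0, 0], 1]
  grip_force: 60

```text
time: 6.9
ee_pos: [0.4245, 0.2585, 0.0947]
tcp_rot: [-179.8, -0.1, 170.5]
wrist_force: [-1.1, -0.9, 5.7]
opening: 0.0229
grasp_force: 58.9
```

```bash
python3 - <<'E'
from h import *
for t in np.arange(0.1,1.751,.1):
    c,s=np.cos(t),np.sin(t); print(round(t,2), -round(1000*(-.175*c+.038*s+.175)), -round(1000*(.175*s+.038*c-.038)))
print(telemetry.get_obs()['ee_pos'])
E
```

```text
0.1 -5 -17
0.2 -11 -34
0.3 -19 -50
0.4 -29 -65
0.5 -40 -79
0.6 -52 -92
0.7 -66 -104
0.8 -80 -114
0.9 -96 -123
1.0 -112 -130
1.1 -129 -135
1.2 -147 -139
1.3 -165 -141
1.4 -183 -141
1.5 -201 -139
1.6 -218 -136
1.7 -235 -131
[0.42453507 0.25846366 0.09472654]
```

Call:
play_rows:
  increments:
    - [[-2, 0, -8], [0, 0, 0], 1]
    - [[-5, 0, -17], [0, 0, 0], 1]
    - [[-8, 0, -26], [0, 0, 0], 1]
    - [[-11, 0, -34], [0, 0, 0], 1]
    - [[-15, 0, -42], [0, 0, 0], 1]
    - [[-19, 0, -50], [0, 0, 0], 1]
    - [[-24, 0, -58], [0, 0, 0], 1]
    - [[-29, 0, -65], [0, 0, 0], 1]
    - [[-34, 0, -72], [0, 0, 0], 1]
    - [[-40, 0, -79], [0, 0, 0], 1]
    - [[-52, 0, -92], [0, 0, 0], 1]
    - [[-66, 0, -104], [0, 0, 0], 1]
    - [[-80, 0, -114], [0, 0, 0], 1]
    - [[-80, 0, -114], [0, 0, 0], 1]

```text
time: 8.3
ee_pos: [0.5049, 0.2448, 0.2082]
tcp_rot: [-179.7, -0.2, 170.4]
wrist_force: [-3.2, -2.0, -0.9]
opening: 0.0227
grasp_force: 61.6
```

```bash
python3 - <<'E'
from h import *
o=telemetry.get_obs();print(o['ee_pos'],o['wrist_force'],o['torque'],o['opening'],o['grasp_force'])
E
```

```text
[0.50487238 0.24482109 0.20823952] [-3.18663394 -2.03993335 -0.93288519] [-0.1870859   0.81407746 -0.04113155] 0.0226913886779818 61.580092906951904
```

Call:
play_rows:
  increments:
    - [[-16, 0, -9], [0, 0, 0], 1]
    - [[-32, 0, -16], [0, 0, 0], 1]
    - [[-49, 0, -21], [0, 0, 0], 1]
    - [[-67, 0, -25], [0, 0, 0], 1]
    - [[-85, 0, -27], [0, 0, 0], 1]
    - [[-103, 0, -27], [0, 0, 0], 1]
    - [[-112, 0, -26], [0, 0, 0], 1]
    - [[-121, 0, -25], [0, 0, 0], 1]
    - [[-130, 0, -24], [0, 0, 0], 1]
    - [[-138, 0, -22], [0, 0, 0], 1]
    - [[-147, 0, -20], [0, 0, 0], 1]
    - [[-155, 0, -17], [0, 0, 0], 1]
    - [[-159, 0, -15], [0, 0, 0], 1]
    - [[-159, 0, -15], [0, 0, 0], 1]
    - [[-159, 0, -15], [0, 0, 0], 1]

```text
time: 9.8
ee_pos: [0.6606, 0.2184, 0.2232]
tcp_rot: [-179.7, -0.1, 170.4]
wrist_force: [-0.8, -5.2, 5.6]
opening: 0.0231
grasp_force: 63.5
```

```bash
python3 - <<'E'
from h import *
o=telemetry.get_obs();print(o['ee_pos'],o['wrist_force'],o['q'],o['opening'],o['grasp_force'])
p,d,c,o=cam('side');save('s2.png',p)
E
```

```text
[0.66064547 0.21843427 0.22315007] [-0.8431116  -5.1947176   5.61190022] [18.39404048 26.36062141 33.1329545  97.00083148 -0.25690467 27.94676666] 0.023103724771736073 63.4836208820343
```

View pics/s2.png

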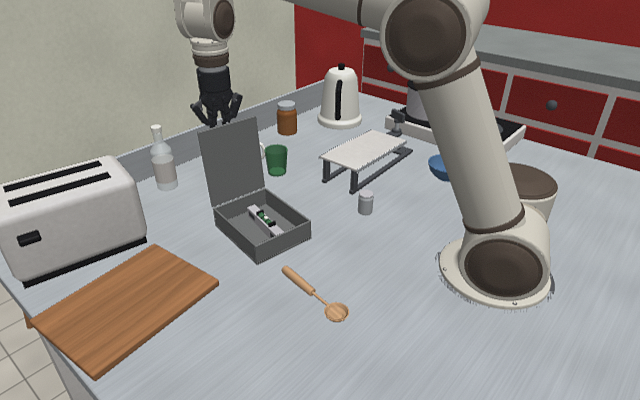

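The lid stands open, leaning back, and the level is visible in the case at (264,219). Next I release the handle and rise clear.

Call:
play_rows:
  increments:
    - [[0, 0, 0], [0, 0, 0], 0.3]
    - [[0, 0, 0], [0, 0, 0], 0.3]
    - [[0, 0, 0], [0, 0, 0], 0.3]
    - [[0, 0, 0], [0, 0, 0], 0.3]
    - [[0, 0, -30], [0, 0, 0], 0.3]
    - [[0, 0, -60], [0, 0, 0], 0.3]
    - [[0, 0, -90], [0, 0, 0], 0.3]
    - [[0, 0, -110], [0, 0, 0], 0.3]
    - [[40, 0, -120], [0, 0, 0], 0.3]
    - [[90, 0, -120], [0, 0, 0], 0.3]
    - [[140, 0, -120], [0, 0, 0], 0.3]
    - [[190, 0, -120], [0, 0, 0], 0.3]
    - [[190, 0, -110], [0, 0, 0], 0.3]
    - [[190, 0, -80], [0, 0, 0], 0.3]
    - [[190, 0, -80], [0, 0, 0], 0.3]
    - [[190, 0, -80], [0, 0, 0], 0.3]

```text
time: 11.45
ee_pos: [0.4732, 0.251, 0.3027]
tcp_rot: [-179.7, -0.3, 170.5]
wrist_force: [-0.8, -0.0, 0.6]
opening: 0.0598
grasp_force: 0.0
```

```bash
python3 - <<'E'
from h import *
p,d,c,o=cam('wrist');save('w2.png',p)
print(o['ee_pos'],o['tcp_rot'],o['opening'],o['time'])
v,u=np.mgrid[0:400,0:640];v=v.ravel();u=u.ravel();k=d[v,u]>0;P=pts('wrist',d,c,o,np.c_[u,v][k])
np.savez('/tmp/w2',P=P,uv=np.c_[u,v][k])
a=np.radians(-9.5);e=np.array([np.cos(a),np.sin(a)]);n=np.array([-e[1],e[0]]);C=np.array([.4975,.2464])
X=(P[:,:2]-C)@e;Y=(P[:,:2]-C)@n
m=(P[:,2]>.022)&(P[:,2]<.05)&(abs(X)<.09)&(abs(Y)<.068)
T=P[m];print(len(T),T.mean(0),np.median(T[:,2]));print(X[m].min(),X[m].max(),Y[m].min(),Y[m].max(),cv2.minAreaRect(T[:,:2].astype(np.float32)*1000))
m=(P[:,2]>.075)&(P[:,2]<.095)&(P[:,1]<0);T=P[m];print('shelf',len(T),cv2.minAreaRect(T[:,:2].astype(np.float32)*1000))
E
```

```text
[0.47320763 0.25095664 0.30269336] [-179.67707857   -0.25928448  170.49633481] 0.05976119489714576 11.45
2167 [0.48799272 0.23774808 0.03740085] 0.03585820046767796
-0.08298016907227702 0.0761957707546115 -0.026786352343989808 0.007145261876809419 ((492.46148681640625, 236.7359619140625), (25.503589630126953, 159.52735900878906), 76.42950439453125)
shelf 8193 ((861.7486572265625, -817.232421875), (426.8101806640625, 1762.301025390625), 21.581790924072266)
```

View pics/w2.png

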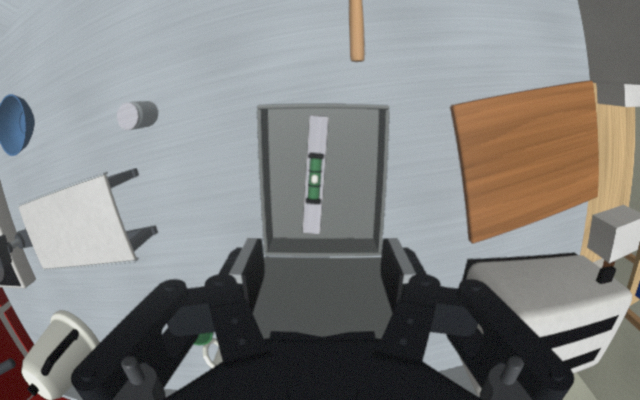

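The wrist view shows the level in the case from (318,117) to (312,233), with its vial at (315,178). The lid is open. The level's centre comes out at (0.4925, 0.2367) and yaw −13.6°, and the 160×25 mm footprint matches.

```bash
python3 - <<'E'
from h import *
to(.4925,.2367,.028,166.4)
E
```

```text
t 11.5 shift [-22.   -9.7 275.4] rot [-0.3 -0.2  4.1]
```

Call:
play_rows:
  increments:
    - [[-22, -10, 40], [0, 0, 4], 0.3]
    - [[-22, -10, 80], [0, 0, 4], 0.3]
    - [[-22, -10, 120], [0, 0, 4], 0.3]
    - [[-22, -10, 160], [0, 0, 4], 0.3]
    - [[-22, -10, 200], [0, 0, 4], 0.3]
    - [[-22, -10, 235], [0, 0, 4], 0.3]
    - [[-22, -10, 255], [0, 0, 4], 0.3]
    - [[-22, -10, 268], [0, 0, 4], 0.3]
    - [[-22, -10, 275], [0, 0, 4], 0.3]
    - [[-22, -10, 275], [0, 0, 4], 0.3]
    - [[-22, -10, 275], [0, 0, 4], 1]
    - [[-22, -10, 275], [0, 0, 4], 1]
    - [[-22, -10, 275], [0, 0, 4], 1]
    - [[-22, -10, 275], [0, 0, 4], 1]
    - [[-22, -10, 275], [0, 0, 4], 1]
    - [[-22, -10, 275], [0, 0, 4], 1]
  grip_force: 60

```text
time: 13.1
ee_pos: [0.4928, 0.2367, 0.0287]
tcp_rot: [-179.8, -0.1, 166.5]
wrist_force: [-1.5, 0.0, 5.4]
opening: 0.023
grasp_force: 60.2
```

```bash
python3 - <<'E'
from h import *
from h import *
z=np.load('/tmp/w2.npz');P=z['P']
# shelf edges: restrict
P0=P[(P[:,0]>.4)&(P[:,0]<.6)&(P[:,1]<0)&(P[:,1]>-.33)&(P[:,2]>.068)&(P[:,2]<.1)]
print(len(P0),cv2.minAreaRect(P0[:,:2].astype(np.float32)*1000),P0.mean(0),np.percentile(P0,[2,98],axis=0))
A=np.c_[P0[:,:2],np.ones(len(P0))];print(np.linalg.lstsq(A,P0[:,2],rcond=None)[0])
to(.4925,.2367,.028,166.4)
E
```

```text
7783 ((496.0383605957031, -185.50314331054688), (137.38661193847656, 290.2112731933594), 2.1699039936065674) [ 0.49285142 -0.15052528  0.08217194] [[ 0.42826811 -0.30706954  0.07518571]
 [ 0.55951893 -0.04228804  0.08728057]]
[-0.00227419  0.03862571  0.08910692]
t 13.1 shift [ 0.3 -0.   0.7] rot [-0.2 -0.1  0.1]
```

Gripped, with a 23 mm opening. Next I lift and carry to above the shelf.

Call:
play_rows:
  increments:
    - [[0, 0, -20], [0, 0, 0], 1]
    - [[0, 0, -50], [0, 0, 0], 1]
    - [[0, 0, -85], [0, 0, 0], 1]
    - [[0, 0, -120], [0, 0, 0], 1]
    - [[0, 0, -150], [0, 0, 0], 1]
    - [[0, 0, -170], [0, 0, 0], 1]

```text
time: 13.7
ee_pos: [0.4932, 0.2372, 0.1999]
tcp_rot: [-179.8, -0.1, 166.5]
wrist_force: [-0.1, 0.3, -2.1]
opening: 0.023
grasp_force: 59.3
```

```bash
python3 - <<'E'
from h import *
to(.496,-.18,.17,92.2)
print(telemetry.get_obs()['opening'])
E
```

```text
t 13.7 shift [-100.2 -404.9   31.4] rot [-0.3  0.1 74.3]
0.022956120640440923
```

Call:
play_rows:
  increments:
    - [[-5, -25, 0], [0, 0, 5], 1]
    - [[-15, -60, 0], [0, 0, 12], 1]
    - [[-22, -90, 0], [0, 0, 19], 1]
    - [[-32, -130, 0], [0, 0, 26], 1]
    - [[-42, -170, 0], [0, 0, 33], 1]
    - [[-52, -210, 0], [0, 0, 40], 1]
    - [[-60, -245, 0], [0, 0, 47], 1]
    - [[-70, -280, 0], [0, 0, 54], 1]
    - [[-78, -315, 0], [0, 0, 61], 1]
    - [[-87, -350, 5], [0, 0, 68], 1]
    - [[-93, -375, 10], [0, 0, 74], 1]
    - [[-98, -395, 15], [0, 0, 74], 1]
    - [[-100, -405, 20], [0, 0, 74], 1]
    - [[-100, -405, 20], [0, 0, 74], 1]
    - [[-100, -405, 20], [0, 0, 74], 1]
    - [[-100, -405, 20], [0, 0, 74], 1]

```text
time: 15.3
ee_pos: [0.4957, -0.1793, 0.1796]
tcp_rot: [-179.7, 0.2, 92.6]
wrist_force: [0.6, 0.5, -1.6]
opening: 0.0229
grasp_force: 59.4
```

```bash
python3 - <<'E'
from h import *
B=R.from_euler('x',.0386)*R.from_euler('xyz',[180,0,92.2],degrees=True)
e=B.as_euler('xyz',degrees=True);print(e)
to(.496,-.18,.081+.0237+.004,e[2],e[0],e[1])
print(telemetry.get_obs()['opening'])
p,d,c,o=cam('wrist');save('w3.png',p)
v,u=np.mgrid[0:400:2,0:640:2];v=v.ravel();u=u.ravel();k=d[v,u]>0;P=pts('wrist',d,c,o,np.c_[u,v][k])
P0=P[(P[:,0]>.4)&(P[:,0]<.6)&(P[:,1]<0)&(P[:,1]>-.33)&(P[:,2]>.068)&(P[:,2]<.1)]
print(len(P0),cv2.minAreaRect(P0[:,:2].astype(np.float32)*1000),np.percentile(P0,[1,99],axis=0))
A=np.c_[P0[:,:2],np.ones(len(P0))];print(np.linalg.lstsq(A,P0[:,2],rcond=None)[0])
E
```

```text
[179.91505874  -2.20998613  92.20163836]
t 15.3 shift [-0.5  0.6 70.9] rot [-0.4  2.5  0.4]
0.022857033877134652
8435 ((495.7419128417969, -178.58578491210938), (136.48977661132812, 272.73968505859375), 2.227168560028076) [[ 0.42658736 -0.25409899  0.07755374]
 [ 0.56182695 -0.04402085  0.08799378]]
[-0.00282654  0.04237269  0.0904619 ]
```

View pics/w3.png

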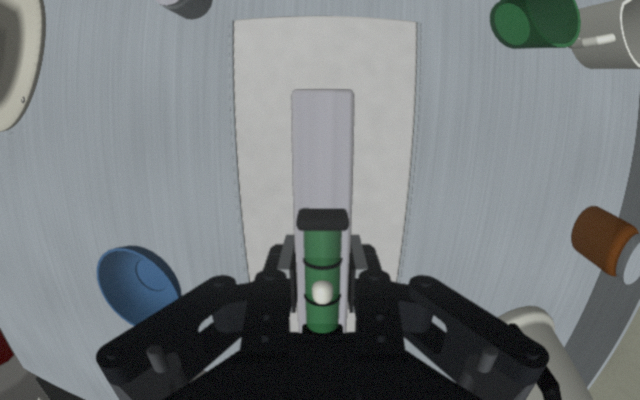

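The level is held over the middle of the shelf, lengthwise, with its bubble at (320,292). Lowering it now.

Call:
play_rows:
  increments:
    - [[0, 0, 20], [0, 1, 0], 1]
    - [[0, 0, 40], [0, 2, 0], 1]
    - [[0, 0, 55], [0, 2.5, 0], 1]
    - [[0, 0, 65], [0, 2.5, 0], 1]
    - [[0, 0, 70], [0, 2.5, 0], 1]
    - [[0, 0, 72], [0, 2.5, 0], 1]
    - [[0, 0, 73], [0, 2.5, 0], 1]
    - [[0, 0, 73], [0, 2.5, 0], 1]

```text
time: 16.15
ee_pos: [0.4955, -0.1805, 0.1068]
tcp_rot: [-179.8, -2.2, 92.5]
wrist_force: [0.4, -0.2, -2.4]
opening: 0.0231
grasp_force: 59.4
```

Call:
play_rows:
  increments:
    - [[0, 0, 1], [0, 0, 0], 1]
    - [[0, 0, 2], [0, 0, 0], 1]
    - [[0, 0, 3], [0, 0, 0], 1]
    - [[0, 0, 3], [0, 0, 0], 1]

```text
time: 16.55
ee_pos: [0.4954, -0.1805, 0.1045]
tcp_rot: [-179.8, -2.2, 92.5]
wrist_force: [-2.1, -1.0, 6.1]
opening: 0.0229
grasp_force: 60.6
```

Call:
play_rows:
  increments:
    - [[0, 0, 1], [0, 0, 0], 1]
    - [[0, 0, 2], [0, 0, 0], 1]
    - [[0, 0, 2], [0, 0, 0], 1]
    - [[0, 0, 2], [0, 0, 0], 1]
    - [[0, 0, 2], [0, 0, 0], 1]

```text
time: 17.05
ee_pos: [0.4954, -0.1805, 0.1044]
tcp_rot: [-179.9, -2.2, 92.5]
wrist_force: [-8.3, 1.5, 20.6]
opening: 0.0231
grasp_force: 62.6
```

Call:
play_rows:
  increments:
    - [[0, 0, -2], [0, 0, 0], 1]
    - [[0, 0, -3], [0, 0, 0], 0.5]
    - [[0, 0, -3], [0, 0, 0], 0.4]
    - [[0, 0, -3], [0, 0, 0], 0.4]
    - [[0, 0, -5], [0, 0, 0], 0.4]
    - [[0, 0, -20], [0, 0, 0], 0.4]
    - [[0, 0, -50], [0, -1, 0], 0.4]
    - [[0, 0, -80], [0, -2, 0], 0.4]
    - [[0, 0, -100], [0, -2.2, 0], 0.4]
    - [[0, 0, -100], [0, -2.2, 0], 0.4]

```text
time: 18.05
ee_pos: [0.497, -0.1846, 0.2055]
tcp_rot: [180.0, 0.1, 92.5]
wrist_force: [0.6, -0.4, -0.7]
opening: 0.051
grasp_force: 0.0
```

```bash
python3 - <<'E'
from h import *
p,d,c,o=cam('wrist');save('w4.png',p)
print(o['ee_pos'],o['tcp_rot'],o['opening'])
v,u=np.mgrid[0:400,0:640];v=v.ravel();u=u.ravel();k=d[v,u]>0;P=pts('wrist',d,c,o,np.c_[u,v][k])
Q=P[(abs(P[:,0]-.4955)<.04)&(abs(P[:,1]+.18)<.1)&(P[:,2]>.1)&(P[:,2]<.135)]
print('level',len(Q),cv2.minAreaRect(Q[:,:2].astype(np.float32)*1000))
Q=P[(abs(P[:,0]-.5)<.06)&(P[:,1]<-.3)&(P[:,1]>-.45)&(P[:,2]>.122)&(P[:,2]<.15)]
print('wing wrist',len(Q))
n='scene';p,d,c,o=cam(n);save('sc4.png',p);k=d[v,u]>0;
P=pts(n,d,c,o,[(a,b) for a,b in np.c_[u,v] if 190<a<225 and 180<b<245])
Q=P[(abs(P[:,0]-.5)<.06)&(P[:,1]<-.3)&(P[:,1]>-.45)&(P[:,2]>.11)&(P[:,2]<.15)]
print(len(Q),cv2.minAreaRect(Q[:,:2].astype(np.float32)*1000),np.percentile(Q,[2,50,98],axis=0))
to(.503,-.366,.2,170)
im=cv2.imread('pics/w4.png')[120:400,160:480];sc=cv2.imread('pics/sc4.png')[140:260,160:340]
cv2.imwrite('pics/m4.png',np.hstack([cv2.resize(im,(400,350)),cv2.resize(sc,(400,350))]))
E
```

```text
[ 0.49696703 -0.18457033  0.20546775] [1.79980188e+02 7.99800773e-02 9.25078346e+01] 0.05096448804974501
level 6299 ((494.6947937011719, -180.41305541992188), (24.366756439208984, 159.15521240234375), 2.618678331375122)
wing wrist 0
155 ((503.0869445800781, -367.93621826171875), (20.682802200317383, 60.67197036743164), 80.17011260986328) [[ 0.47558969 -0.38193687  0.11155436]
 [ 0.51297288 -0.37313842  0.13518918]
 [ 0.53222801 -0.35746869  0.14055649]]
t 18.15 shift [-181.8   -1.     1.8] rot [ -0.2  -0.2 -77.5]
```

View pics/m4.png

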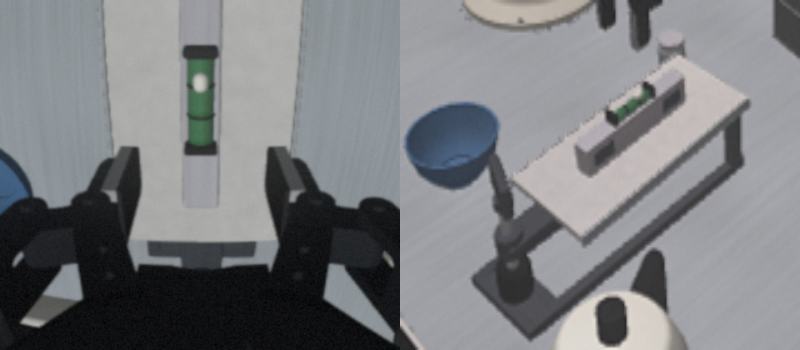

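The level lies flat on the shelf with its middle at (0.495, −0.180). In the left panel the bubble at (200,83) is about 12.7 mm toward the hinge end. That is about 0.042 rad, matching the plane fit, and needs roughly 78° clockwise.

Call:
play_rows:
  increments:
    - [[-20, 0, 0], [0, 0, -8], 0.4]
    - [[-40, 0, 0], [0, 0, -16], 0.4]
    - [[-65, 0, 0], [0, 0, -24], 0.4]
    - [[-90, 0, 0], [0, 0, -32], 0.4]
    - [[-115, 0, 0], [0, 0, -40], 0.4]
    - [[-140, 0, 0], [0, 0, -48], 0.4]
    - [[-160, -1, 0], [0, 0, -56], 0.4]
    - [[-175, -1, 0], [0, 0, -64], 0.4]
    - [[-182, -1, 0], [0, 0, -72], 0.4]
    - [[-182, -1, 0], [0, 0, -77.5], 0.4]
    - [[-182, -1, 0], [0, 0, -77.5], 0.4]
    - [[-182, -1, 0], [0, 0, -77.5], 0.4]

```text
time: 19.35
ee_pos: [0.5025, -0.3658, 0.2001]
tcp_rot: [180.0, -0.4, 169.8]
wrist_force: [-0.5, 0.9, -0.3]
opening: 0.0508
grasp_force: 0.0
```

```bash
python3 - <<'E'
from h import *
to(.503,-.366,.127,170)
E
```

```text
t 19.35 shift [-1.  -0.1 73.1] rot [ 0.  -0.4 -0.2]
```

Call:
play_rows:
  increments:
    - [[-1, 0, 30], [0, 0, 0], 0.4]
    - [[-1, 0, 55], [0, 0, 0], 0.4]
    - [[-1, 0, 68], [0, 0, 0], 0.4]
    - [[-1, 0, 73], [0, 0, 0], 0.4]
    - [[-1, 0, 73], [0, 0, 0], 0.4]
    - [[-1, 0, 73], [0, 0, 0], 1]
    - [[-1, 0, 73], [0, 0, 0], 1]
    - [[-1, 0, 73], [0, 0, 0], 1]
    - [[-1, 0, 73], [0, 0, 0], 1]
    - [[-1, 0, 73], [0, 0, 0], 1]
    - [[-1, 0, 73], [0, 0, 0], 1]

```text
time: 20.45
ee_pos: [0.504, -0.3678, 0.1311]
tcp_rot: [-179.8, -0.1, 170.0]
wrist_force: [-2.8, -4.2, 11.3]
opening: 0.0109
grasp_force: 101.1
```

Call:
play_rows:
  increments:
    - [[0, -2, -4], [0, 0, 0], 1]
    - [[0, -2, -4], [0, 0, 5], 1]
    - [[0, -2, -4], [0, 0, 10], 1]
    - [[0, -2, -4], [0, 0, 15], 1]
    - [[0, -2, -4], [0, 0, 20], 1]
    - [[0, -2, -4], [0, 0, 25], 1]
    - [[0, -2, -4], [0, 0, 30], 1]
    - [[0, -2, -4], [0, 0, 30], 1]
  grip_force: 60

```text
time: 21.25
ee_pos: [0.5036, -0.368, 0.1314]
tcp_rot: [-179.9, -0.2, 139.9]
wrist_force: [5.5, -0.1, -8.7]
opening: 0.0107
grasp_force: 74.2
```

```bash
python3 - <<'E'
from h import *
o=telemetry.get_obs();print({k:np.round(o[k],3) for k in('q','torque','wrist_force','ee_pos','tcp_rot','opening','grasp_force')})
E
```

```text
{'q': array([-3.6121e+01,  1.4629e+01,  7.9210e+00,  8.3545e+01, -7.4000e-02,
        3.9430e+00]), 'torque': array([-0.075, -1.295, -0.071]), 'wrist_force': array([ 5.504, -0.053, -8.663]), 'ee_pos': array([ 0.504, -0.368,  0.131]), 'tcp_rot': array([-179.908,   -0.247,  139.936]), 'opening': np.float64(0.011), 'grasp_force': np.float64(74.189)}
```

Call:
play_rows:
  increments:
    - [[0, 0, 2], [0, 0, 5], 1]
    - [[0, 0, 2], [0, 0, 10], 1]
    - [[0, 0, 2], [0, 0, 15], 1]
    - [[0, 0, 2], [0, 0, 20], 1]
    - [[0, 0, 2], [0, 0, 25], 1]
    - [[0, 0, 2], [0, 0, 30], 1]
    - [[0, 0, 2], [0, 0, 35], 1]
    - [[0, 0, 2], [0, 0, 40], 1]
    - [[0, 0, 2], [0, 0, 45], 1]
    - [[0, 0, 2], [0, 0, 48], 1]
    - [[0, 0, 2], [0, 0, 48], 1]
    - [[0, 0, 2], [0, 0, 48], 1]
    - [[0, 0, 2], [0, 0, 48], 1]
    - [[0, 0, 2], [0, 0, 48], 1]
    - [[0, 0, 2], [0, 0, 48], 1]

```text
time: 22.75
ee_pos: [0.5035, -0.3681, 0.1314]
tcp_rot: [-179.8, -0.0, 92.2]
wrist_force: [1.5, 1.9, 6.0]
opening: 0.0111
grasp_force: 77.2
```

```bash
python3 - <<'E'
from h import *
v,u=np.mgrid[0:400,0:640];v=v.ravel();u=u.ravel()
for n in('wrist','scene','side'):
    p,d,c,o=cam(n);save('v5%s.png'%n,p);k=d[v,u]>0
    P=pts(n,d,c,o,np.c_[u,v][k])
    Q=P[(abs(P[:,0]-.4957)<.06)&(P[:,1]<-.05)&(P[:,1]>-.29)&(P[:,2]>.07)&(P[:,2]<.1)]
    if len(Q)>50:
        A=np.c_[Q[:,:2],np.ones(len(Q))]
        for _ in range(3):
            w=np.linalg.lstsq(A,Q[:,2],rcond=None)[0];r=abs(A@w-Q[:,2]);A,Q=A[r<.004],Q[r<.004]
        print(n,len(Q),w)
w=cv2.imread('pics/v5wrist.png')
s=cv2.imread('pics/v5scene.png')[150:230,200:330]; t=cv2.imread('pics/v5side.png')[115:195,310:440]
cv2.imwrite('pics/m5.png',np.vstack([cv2.resize(w,(400,250)),cv2.resize(np.hstack([s,t]),(800,250))[:,:400]]) if 0 else np.vstack([np.hstack([cv2.resize(w,(400,250)),np.zeros((250,400,3),np.uint8)]),cv2.resize(np.hstack([s,t]),(800,250),interpolation=2)]))
E
```

```text
wrist 18697 [-0.00124222  0.00612862  0.08772237]
scene 1410 [-0.00299009  0.00715382  0.08934745]
side 975 [0.00201814 0.00472956 0.08628374]
```

View pics/m5.png

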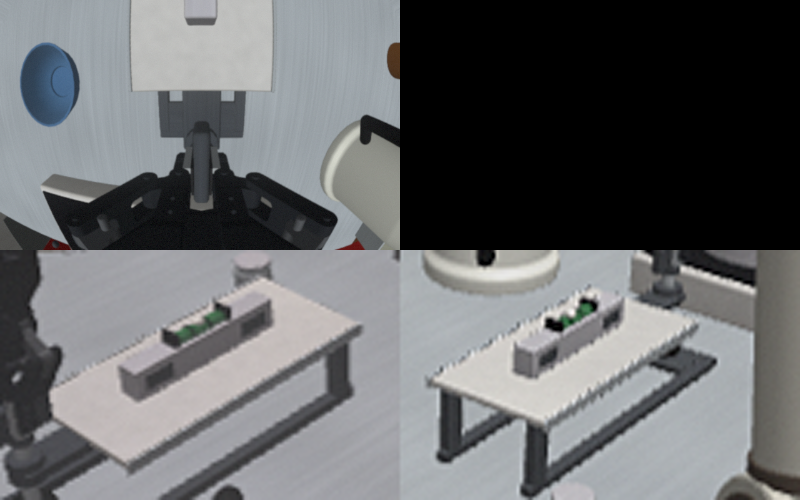

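The wing has turned with the fingers and the plane fits give a residual slope of about 0.006 rad, so I turn 11° more. Then I release, rise and look at the bubble from above.

Call:
play_rows:
  increments:
    - [[0, 0, 0], [0, 0, 4], 1]
    - [[0, 0, 0], [0, 0, 8], 1]
    - [[0, 0, 0], [0, 0, 11], 1]
    - [[0, 0, 0], [0, 0, 11], 1]
    - [[0, 0, 0], [0, 0, 11], 1]
    - [[0, 0, -2], [0, 0, 11], 0.4]
    - [[0, 0, -2], [0, 0, 11], 0.4]
    - [[0, 0, -2], [0, 0, 11], 0.4]
    - [[0, 0, -30], [0, 0, 11], 0.4]
    - [[0, 0, -60], [0, 0, 11], 0.4]
    - [[0, 0, -75], [0, 0, 11], 0.4]
    - [[20, 0, -75], [0, 0, 6], 0.4]
    - [[50, 0, -75], [0, 0, 0], 0.4]
    - [[80, 0, -75], [0, 0, 0], 0.4]
    - [[110, 0, -75], [0, 0, 0], 0.4]
    - [[110, 0, -75], [0, 0, 0], 0.6]
    - [[110, 0, -75], [0, 0, 0], 0.6]

```text
time: 24.6
ee_pos: [0.4996, -0.2579, 0.2051]
tcp_rot: [-179.7, -0.0, 92.1]
wrist_force: [-0.6, -0.5, -0.1]
opening: 0.0345
grasp_force: 0.0
```

```bash
python3 - <<'E'
from h import *
v,u=np.mgrid[0:400,0:640];v=v.ravel();u=u.ravel()
n='wrist'
p,d,c,o=cam(n);save('w6.png',p);k=d[v,u]>0
P=pts(n,d,c,o,np.c_[u,v][k])
Q=P[(abs(P[:,0]-.4957)<.06)&(P[:,1]<-.05)&(P[:,1]>-.29)&(P[:,2]>.07)&(P[:,2]<.1)]
A=np.c_[Q[:,:2],np.ones(len(Q))]
for _ in range(3):
    w=np.linalg.lstsq(A,Q[:,2],rcond=None)[0];r=abs(A@w-Q[:,2]);A,Q=A[r<.004],Q[r<.004]
print(n,len(Q),w,o['ee_pos'],o['tcp_rot'])
M=P[(abs(P[:,0]-.4955)<.03)&(abs(P[:,1]+.18)<.1)&(P[:,2]>.107)&(P[:,2]<.14)]
print('level',cv2.minAreaRect(M[:,:2].astype(np.float32)*1000),M.mean(0))
cv2.imwrite('pics/m6.png',cv2.resize(cv2.imread('pics/w6.png')[60:320,190:450],(600,600),interpolation=2))
E
```

```text
wrist 27152 [-0.00121339  0.00042579  0.08731358] [ 0.4996128  -0.25794048  0.20513506] [-1.79716556e+02 -3.15818354e-02  9.20894587e+01]
level ((494.7876281738281, -184.37869262695312), (24.167545318603516, 149.69345092773438), 2.060351848602295) [ 0.49486233 -0.18337291  0.11877266]
```

View pics/m6.png

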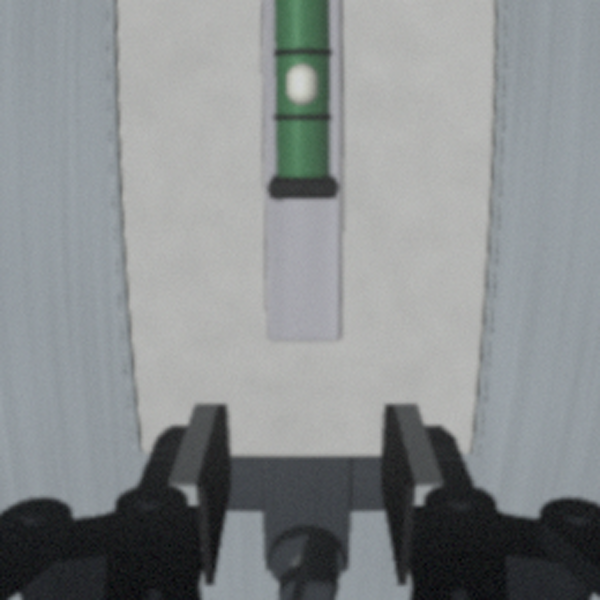

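The bubble at (302,84) sits midway between the lines at 50 and 117, and the plane fit gives a slope of 0.0004 rad. For the final press I use shut fingers on the bare top, 50 mm from the level's middle.

```bash
python3 - <<'E'
from h import *
to(.497,-.231,.142,92.1)
E
```

```text
t 24.65 shift [27.5 -1.3 63. ] rot [-0.3 -0.  -0.1]
```

Call:
play_rows:
  increments:
    - [[27, -2, 10], [0, 0, 0], 1]
    - [[27, -2, 20], [0, 0, 0], 1]
    - [[27, -2, 30], [0, 0, 0], 1]
    - [[27, -2, 40], [0, 0, 0], 1]
    - [[27, -2, 50], [0, 0, 0], 1]
    - [[27, -2, 57], [0, 0, 0], 1]
    - [[27, -2, 60], [0, 0, 0], 1]
    - [[27, -2, 62], [0, 0, 0], 1]
    - [[27, -2, 64], [0, 0, 0], 1]
    - [[27, -2, 65], [0, 0, 0], 1]
    - [[27, -2, 66], [0, 0, 0], 1]
    - [[27, -2, 66], [0, 0, 0], 1]

```text
time: 25.85
ee_pos: [0.4963, -0.2313, 0.1391]
tcp_rot: [-179.7, -0.1, 92.0]
wrist_force: [0.8, 0.1, -1.1]
opening: -0.0001
grasp_force: 0.0
```

Call:
play_rows:
  increments:
    - [[0, 0, 1], [0, 0, 0], 1]
    - [[0, 0, 2], [0, 0, 0], 1]
    - [[0, 0, 3], [0, 0, 0], 1]
    - [[0, 0, 4], [0, 0, 0], 1]
    - [[0, 0, 4], [0, 0, 0], 1]

```text
time: 26.35
ee_pos: [0.4963, -0.2313, 0.1351]
tcp_rot: [-179.7, -0.0, 92.0]
wrist_force: [0.4, -0.7, -0.5]
opening: -0.0003
grasp_force: 0.0
```

Call:
play_rows:
  increments:
    - [[0, 0, 1], [0, 0, 0], 1]
    - [[0, 0, 2], [0, 0, 0], 1]
    - [[0, 0, 3], [0, 0, 0], 1]
    - [[0, 0, 3], [0, 0, 0], 1]

```text
time: 26.75
ee_pos: [0.4964, -0.2314, 0.1345]
tcp_rot: [-179.8, 0.0, 92.0]
wrist_force: [-5.9, 2.7, 17.9]
opening: -0.0
grasp_force: 8.7
```

Call:
play_rows:
  increments:
    - [[0, 0, 3], [0, 0, 0], 1]
    - [[0, 0, 3], [0, 0, 0], 1]
    - [[0, 0, 3], [0, 0, 0], 1]
    - [[0, 0, 3], [0, 0, 0], 1]
    - [[0, 0, 3], [0, 0, 0], 1]

```text
time: 27.25
ee_pos: [0.4965, -0.2319, 0.132]
tcp_rot: [-179.9, 0.1, 92.0]
wrist_force: [-6.1, 0.3, 19.6]
opening: 0.0001
grasp_force: 9.8
```

```bash
python3 - <<'E'
from h import *
p,d,c,o=cam('wrist');save('w7.png',p)
q,d2,_,_=cam('side');save('s7.png',q)
print(o['wrist_force'],o['ee_pos'])
a=cv2.imread('pics/w7.png');b=cv2.imread('pics/s7.png')
cv2.imwrite('pics/m7.png',np.hstack([cv2.resize(a[0:300,170:470],(400,400)),cv2.resize(b[80:280,180:380],(400,400))]))
E
```

```text
[-6.07849148  0.29551466 19.56634454] [ 0.49649145 -0.23188735  0.13201298]
```

View pics/m7.png

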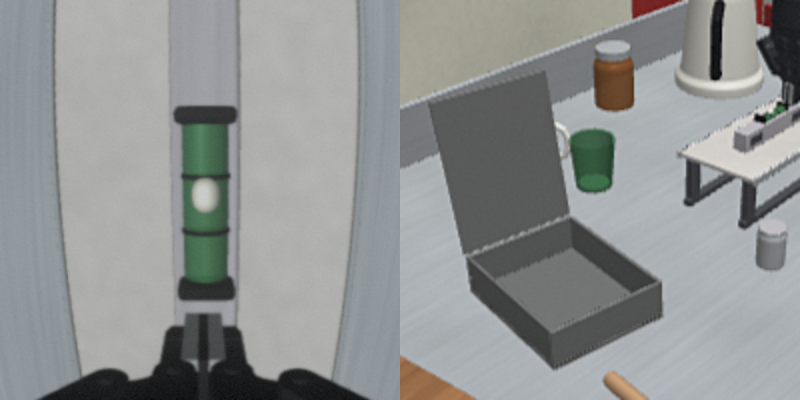

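The lid is open and the other things look undisturbed. The bubble at (205,195) is slightly off the middle of the lines at 176 and 232, so I check the shelf slope under load.

```bash
cat > sl.py <<'E'
from h import *
v,u=np.mgrid[0:400,0:640];v=v.ravel();u=u.ravel()
for n in('wrist','scene','side'):
    p,d,c,o=cam(n);k=d[v,u]>0
    P=pts(n,d,c,o,np.c_[u,v][k])
    Q=P[(abs(P[:,0]-.4957)<.06)&(P[:,1]<-.05)&(P[:,1]>-.29)&(P[:,2]>.07)&(P[:,2]<.1)]
    L=P[(abs(P[:,0]-.4957)<.01)&(P[:,1]<-.09)&(P[:,1]>-.27)&(P[:,2]>.105)&(P[:,2]<.122)]
    for Q in (Q,L):
        A=np.c_[Q[:,:2],np.ones(len(Q))]
        for _ in range(3):
            w=np.linalg.lstsq(A,Q[:,2],rcond=None)[0];r=abs(A@w-Q[:,2]);A,Q=A[r<.003],Q[r<.003]
        print(n,len(Q),w.round(4),(w@[.4957,-.18,1]).round(4))
print(o['ee_pos'],o['wrist_force'],o['time'])
E
python3 sl.py
```

```text
wrist 42176 [-0.0017  0.0173  0.0885] 0.0846
wrist 5906 [-0.0771 -0.0471  0.1475] 0.1178
scene 1309 [-0.0059  0.0174  0.0914] 0.0854
scene 150 [-0.1603  0.0067  0.1962] 0.1155
side 912 [0.0025 0.0154 0.0867] 0.0852
side 71 [ 0.045  -0.0216  0.0906] 0.1168
[ 0.496487   -0.23188522  0.13195728] [-8.00105944  0.35729946 20.20817915] 27.45
```

Pressing near the foot end drove the foot back; the slope is now about 0.0165 rad. I'll turn it back about 31° and then press at the hinge-side end instead, more gently.

Call:
play_rows:
  increments:
    - [[0, 0, -10], [0, 0, 0], 1]
    - [[0, 0, -40], [0, 0, 0], 0.8]
    - [[0, 0, -65], [0, 0, 0], 0.4]
    - [[-30, 0, -70], [0, 0, -5], 0.4]
    - [[-70, 0, -70], [0, 0, -12], 0.4]
    - [[-110, 0, -70], [0, 0, -19], 0.4]
    - [[-137, 0, -70], [0, 0, -20], 0.4]
    - [[-137, 0, -70], [0, 0, -20], 0.4]
    - [[-137, 0, -70], [0, 0, -20], 0.4]

```text
time: 28.4
ee_pos: [0.5012, -0.3685, 0.1984]
tcp_rot: [-179.7, -0.2, 111.9]
wrist_force: [0.3, -0.3, -0.0]
opening: 0.0517
grasp_force: 0.0
```

```bash
python3 - <<'E'
exec(open('sl.py').read().replace("('wrist','scene','side')","('wrist','side')"))
to(.5036,-.368,.131,112)
p,d,c,o=cam('wrist');save('w8.png',p)
E
```

```text
wrist 14303 [-0.0017  0.0166  0.0884] 0.0846
wrist 1920 [0.0058 0.0274 0.1171] 0.1151
side 895 [-0.0003  0.0163  0.0882] 0.0852
side 83 [-0.0293  0.0025  0.1303] 0.1153
[ 0.50132123 -0.36787088  0.1987522 ] [ 0.03093572 -0.00384288  0.40164898] 28.45
t 28.5 shift [-1.5  2.1 68. ] rot [-0.2 -0.2  0. ]
```

View pics/w8.png

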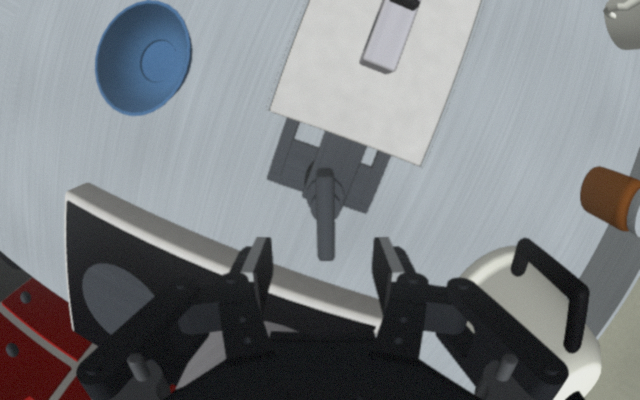

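The wing lies along the tool x axis at (323,210), so the grasp is aligned.

Call:
play_rows:
  increments:
    - [[-1, 2, 30], [0, 0, 0], 0.4]
    - [[-1, 2, 55], [0, 0, 0], 0.4]
    - [[-1, 2, 67], [0, 0, 0], 0.4]
    - [[-1, 2, 68], [0, 0, 0], 0.4]
    - [[-1, 2, 68], [0, 0, 0], 1]
    - [[-1, 2, 68], [0, 0, 0], 1]
    - [[-1, 2, 68], [0, 0, 0], 1]
    - [[-1, 2, 68], [0, 0, 0], 1]
    - [[-1, 2, 68], [0, 0, 0], 1]
    - [[-1, 2, 68], [0, 0, 5], 1]
    - [[-1, 2, 68], [0, 0, 10], 1]
    - [[-1, 2, 68], [0, 0, 15], 1]
    - [[-1, 2, 68], [0, 0, 20], 1]
    - [[-1, 2, 68], [0, 0, 25], 1]
    - [[-1, 2, 68], [0, 0, 30], 1]
    - [[-1, 2, 68], [0, 0, 33], 1]
    - [[-1, 2, 68], [0, 0, 33], 1]
    - [[-1, 2, 68], [0, 0, 33], 1]

```text
time: 30.35
ee_pos: [0.5034, -0.3687, 0.1326]
tcp_rot: [-179.8, 0.1, 79.0]
wrist_force: [-2.8, 0.9, 6.0]
opening: 0.0107
grasp_force: 59.2
```

```bash
python3 sl.py
```

```text
wrist 19147 [-0.001  -0.0006  0.0873] 0.0869
wrist 1627 [0.0159 0.032  0.1168] 0.1189
scene 1348 [-0.0012  0.0001  0.088 ] 0.0874
scene 176 [-0.1432 -0.      0.1874] 0.1164
side 924 [ 0.001  -0.002   0.0864] 0.0872
side 93 [-0.0204 -0.0086  0.1255] 0.1169
[ 0.50338562 -0.36871077  0.13257111] [-1.62490868  0.63105433  6.72059373] 30.45
```

Call:
play_rows:
  increments:
    - [[0, 0, -1], [0, 0, 0], 0.4]
    - [[0, 0, -1], [0, 0, 0], 0.4]
    - [[0, 0, -1], [0, 0, 0], 0.4]
    - [[0, 0, -30], [0, 0, 0], 0.4]
    - [[0, 0, -60], [0, 0, 0], 0.4]
    - [[0, 0, -75], [0, 0, 0], 0.7]
    - [[30, 8, -75], [0, 0, -5], 1]
    - [[75, 16, -75], [0, 0, -10], 1]
    - [[120, 24, -75], [0, 0, -13], 1]
    - [[165, 35, -75], [0, 0, -13], 1]
    - [[210, 45, -75], [0, 0, -13], 1]
    - [[231, 56, -75], [0, 0, -13], 1]
    - [[231, 56, -75], [0, 0, -13], 1]
    - [[231, 56, -75], [0, 0, -13], 1]

```text
time: 31.9
ee_pos: [0.6027, -0.1522, 0.2053]
tcp_rot: [-179.7, -0.0, 92.1]
wrist_force: [-0.1, -0.2, 0.7]
opening: 0.0004
grasp_force: 0.0
```

```bash
python3 - <<'E'
from h import *
v,u=np.mgrid[0:400,0:640];v=v.ravel();u=u.ravel()
for n in('scene','side'):
    p,d,c,o=cam(n);k=d[v,u]>0;P=pts(n,d,c,o,np.c_[u,v][k])
    M=P[(abs(P[:,0]-.4955)<.03)&(abs(P[:,1]+.18)<.1)&(P[:,2]>.108)&(P[:,2]<.135)]
    print(n,cv2.minAreaRect(M[:,:2].astype(np.float32)*1000))
    Q=P[(abs(P[:,0]-.4957)<.06)&(P[:,1]<-.05)&(P[:,1]>-.29)&(P[:,2]>.07)&(P[:,2]<.1)]
    A=np.c_[Q[:,:2],np.ones(len(Q))]
    for _ in range(3):
        w=np.linalg.lstsq(A,Q[:,2],rcond=None)[0];r=abs(A@w-Q[:,2]);A,Q=A[r<.003],Q[r<.003]
    print(w.round(4))
to(.4928,-.129,.142,92)
E
```

```text
scene ((495.542236328125, -179.4420166015625), (28.251522064208984, 163.53587341308594), 3.062572956085205)
[-0.0021 -0.0002  0.0884]
side ((492.3141784667969, -176.2847442626953), (26.428070068359375, 161.36241149902344), 2.207702398300171)
[ 0.0007 -0.0025  0.0865]
t 32.0 shift [  27.9 -108.2   64.1] rot [-0.3 -0.  -0.1]
```

Call:
play_rows:
  increments:
    - [[10, -40, 0], [0, 0, 0], 1]
    - [[20, -80, 0], [0, 0, 0], 1]
    - [[28, -108, 0], [0, 0, 0], 1]
    - [[28, -108, 0], [0, 0, 0], 1]
    - [[28, -108, 20], [0, 0, 0], 1]
    - [[28, -108, 40], [0, 0, 0], 1]
    - [[28, -108, 55], [0, 0, 0], 1]
    - [[28, -108, 64], [0, 0, 0], 1]
    - [[28, -108, 68], [0, 0, 0], 1]
    - [[28, -108, 69], [0, 0, 0], 1]
    - [[28, -108, 69], [0, 0, 0], 1]

```text
time: 33.1
ee_pos: [0.4937, -0.1282, 0.1377]
tcp_rot: [-179.8, -0.0, 92.0]
wrist_force: [0.3, 0.2, 0.4]
opening: 0.0001
grasp_force: 0.0
```

Call:
play_rows:
  increments:
    - [[0, 0, 1], [0, 0, 0], 1]
    - [[0, 0, 2], [0, 0, 0], 1]
    - [[0, 0, 3], [0, 0, 0], 1]
    - [[0, 0, 4], [0, 0, 0], 1]
    - [[0, 0, 4], [0, 0, 0], 1]
    - [[0, 0, 4], [0, 0, 0], 1]

```text
time: 33.7
ee_pos: [0.4937, -0.1282, 0.135]
tcp_rot: [-179.8, -0.0, 92.0]
wrist_force: [-3.5, 1.8, 12.5]
opening: -0.0001
grasp_force: 6.0
```

Call:
play_rows:
  increments:
    - [[0, 0, 0.3], [0, 0, 0], 1]
    - [[0, 0, 0.3], [0, 0, 0], 1]
    - [[0, 0, 0.3], [0, 0, 0], 1]
    - [[0, 0, 0.3], [0, 0, 0], 1]
    - [[0, 0, 0.3], [0, 0, 0], 1]
    - [[0, 0, 0.3], [0, 0, 0], 1]
    - [[0, 0, 0.3], [0, 0, 0], 1]
    - [[0, 0, 0.3], [0, 0, 0], 1]
    - [[0, 0, 0.3], [0, 0, 0], 1]
    - [[0, 0, 0.3], [0, 0, 0], 1]

```text
time: 34.7
ee_pos: [0.4938, -0.1281, 0.135]
tcp_rot: [-179.9, -0.0, 92.0]
wrist_force: [-4.7, 1.2, 13.8]
opening: 0.0005
grasp_force: 7.0
```

```bash
python3 sl.py
```

```text
wrist 30861 [-0.001  -0.0006  0.0871] 0.0867
wrist 1477 [-0.0292 -0.0442  0.1259] 0.1194
scene 1348 [-0.0017  0.0009  0.0885] 0.0874
scene 148 [-0.1718 -0.0021  0.2015] 0.1167
side 922 [ 0.003  -0.0024  0.0854] 0.0873
side 61 [ 0.0252 -0.0038  0.1036] 0.1168
[ 0.49376636 -0.12814675  0.13495493] [-4.87136406  1.71724113 14.41834019] 34.8
```

The shelf stays level under a steady press of about 14 N, and the height is not drifting.

```bash
python3 -c "
from h import *
print(workorder.job_done())"
```

```text
the job is handed in; nothing more can be done
None
```

I handed the job in with the arm still pressing the level at about 14 N: lid open, shelf fitted within about 0.003 rad of level (the bubble itself last seen centred before a slip). My first final press, near the foot, drove the foot back, so I re-levelled it and pressed at the hinge end instead; I also viewed 11 pictures, one over the limit of 10.

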